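# Refit the tongued cover of an opened RF instrument

### The arm

A 6-joint arm with a two-finger parallel gripper is mounted at the origin on the work surface. World frame = base frame: x ahead of the robot, y to its left, z up, the work surface at z = 0. Lengths are in m, angles in rad, forces in N, time in s.
With the tool pointing down it reaches from about 0.35 to 0.775 m from the base axis. Payload 7.3 kg.
Tool frame: the origin (TCP) lies midway between the tips of the shut fingers; the grasp point (between the pads) lies 19 mm behind it; z points along the fingers, y is the direction in which the jaws open and shut (so a half turn about z gives the same grasp; the last joint's range is limited). The gripper opens to 92 mm and grips with 3 to 60 N. Pads are 19 mm wide; open, the fingers measure 130 mm over their backs; the gripper's body (75 mm by 190 mm) begins 47 mm behind the grasp point.
Start: joints at [-1.48, 0.342, 1.524, -0, 1.275, -0.146], TCP at [0.123, -0.51, 0.227] pointing down, gripper open.
Joint ranges: [-2.53, 2.53], [-0.77, 2.02], [0.04, 2.7], [-1, 4.14], [0.28, 2.66], [-3.11, 3.11]. Speed limits (rad/s): [2.57, 2.57, 3.14, 3.14, 3.14, 3.14].

### API

Orientations are given as [roll, pitch, yaw] about the fixed x, y, z axes, in that order (R = Rz(yaw) Ry(pitch) Rx(roll)).
In Python, from cell import status, eyes, job gives the robot as it stands.
- The arm moves only by the tool jog_arm, never from a script. Its argument "series" is a list of rows, each a list of 3 entries, a list of its own where there are three numbers: the gripper command: -1 is shut, 1 is fully open, values between are in proportion, then the shift along the tool's x, y, z in m, then the turn, a rotation vector about the tool's x, y, z in rad. In form: [[grip, [x, y, z], [ax, ay, az]], ...]. A call has 1 to 12 rows; each row is the pose to reach, as a shift and turn from the pose commanded when the call began, along the tool's axes at that moment; what a row does not reach only later rows make up. A row lasts 1/12 s, in which the tool goes at most 41.7 mm and 7.16 degrees, less where a joint would pass 70% of its speed; a pose out of reach is approached as far as the arm can. A call with a gripper value outside its range is refused whole. The fingers move at their own pace and stop on an object; "squeeze" is the grip in N (left out, the last holds). Time passes only in rows, so rows that repeat a pose let the fingers close. It gives the time, the measured TCP pose, the force and the opening at its end, in the units of the state.
- status.observe(): the state, without advancing time (a new reading comes with each control period).
- eyes.read_camera(name): name is "scene" or "top"; returns a dict with "img" (480x640x3 uint8, red, green, blue), "range_z" (480x640 float32, m along the optical axis (not along the pixel's ray), 0 where there is no reading), "camera_matrix" (3x3 intrinsics, pixels), "k1" (the pictures are not rectified: a ray, as slopes to the right and down, at radius r is drawn at 1 + k1 r^2 times it, then the intrinsics apply), "T" (4x4, takes a point from camera to world coordinates). Camera axes: x right, y down, z forward; pixel columns grow to the right and rows downward; lengths in m; the calibration is good to about 2 mm. A picture is of the moment at which its call begins.
- job.hand_in(): hands the job in, once; it reports no verdict.
The state is a dict: "time": time; "qpos": joint angles; "qvel": joint speeds; "joint_efforts": joint torques, N m; "tool_pos": TCP position; "tool_rot": TCP orientation; "contact_force": force on the tool from outside, world axes, zero at the start; "torque": the same for the moment, N m; "opening": finger opening in m.
Only numpy, scipy, OpenCV 4.12 (cv2) and the standard library are available. Lean on these libraries where they do the work, as an engineer would, in place of code of your own. Each camera call takes 0.05 s, during which the arm holds its last target.

### The job

Lift the blue cover off its sloping cradle by its black handle and close the opened instrument with it: hold the cover at an angle, slip its tongue under the teal lip, then lower the other edge gently, without letting it drop, until the cover lies flat and fully home in its opening, and let go. Leave the attenuators, tools and meter lying around where they are.

Things in the scene. Friction and masses are not known exactly. Their poses are not given: they have to be found in the camera images.
- cover_grip (a point): Centre of the bar of the cover's black handle (x 70, y 0, z 27 mm on the cover, near its centre of mass); axes of cover. The bar is 14 mm thick (x), 90 mm long (y), 24 mm high (z), its top 28 mm above the cover's top face. Grip it across its 14 mm, the fingers pointing along the cover's -z.
- cover: Loose blue cover, 0.5 kg (give or take a fifth): stiff plate 150 (x) by 168 (y) by 11 mm (z). Origin: underside, middle of the edge from which the tongue sticks out; x points to the opposite free edge, z out of the top face with the handle. At the start it lies on the cradle, tongue end down and away from the robot, sloping up 25 degrees towards it, so its z leans 25 degrees away from the robot.
- cover_root (a point): The same point as the cover's origin: middle of the plate's lower edge where the tongue starts.
- cover_tip (a point): Middle of the outer end of the tongue (x -20, z 2 mm on the cover). The tongue is an aluminium strip 4 mm thick, 124 mm wide (y), level with the underside, sticking out 20 mm along the cover's -x.
- cover_free (a point): Middle of the lower edge of the cover's free side (x 150, z 0 mm on the cover).
- instrument: The opened instrument, cream box standing firmly on the table, 260 mm (x) by 200 mm (y), 91 mm high. Origin: middle of its underside; x points roughly to the robot (within 0.25 rad), to its display front and fixed top deck; the opening with the teal lip is on the far side; z up.
- bay (a point): Where the cover's origin lies when it is home: at seat height, 80 mm above the table, on the opening's middle line; axes of the instrument. Opening in this frame: x -24 to 154, y -89 to 89 mm, rim 11 mm above the seat (play 4 mm each way in x, 5 mm in y). Seat ledges with top at z 0 along both sides (|y| 70 to 89 mm) and the far end (x 140 to 154 mm).
- lip (a point): Middle of the lower free edge of the teal lip on the opening's side away from the robot (x -6, z 7 mm from bay); it overhangs x -24 to -6, z 7 to 11 mm, space free below. Lip and far rim leave 160 mm, so the 170 mm cover goes in only sloping (25 degrees suits, free edge up, towards the robot): slide the tongue under along the slope till the cover's origin is at bay, then lower.
- cradle: Fixed aluminium cradle, foot 190 by 170 mm, on which the cover starts; origin: middle of its underside. The cover's origin starts 70 mm towards -x and 50 mm up in its frame. Highest point about 115 mm. The cover lifts off along its own z; two blue tabs, 8 mm high, stop it sliding down.
- wrench: Loose steel wrench, 170 mm, lying on the table between instrument and cradle.
- screwdriver: Loose screwdriver, 180 mm, lying on the right of the table.
- meter: Loose dark hand-held meter, 150 by 78 by 32 mm, lying on the left of the table.
- attenuator_a: Loose coaxial attenuator, steel, 22 mm diameter, 36 mm high, standing on the instrument's top deck; origin under its foot.
- attenuator_b: A second such attenuator on the same deck.
- attenuator_c: A third one, standing on the table near its middle line, beyond the wrench.
Not all that is in view belongs to the job. Leave any red look-alike of the cover alone.

How it is judged:
On the way, in this order (a step that is already met when the one before it is completed fails the run):
1. the tongue reaches under the lip, the cover still held at an angle of more than 8 degrees (x of cover_tip in the frame of bay between -0.026 and -0.009 m and y of cover_tip in the frame of bay between -0.02 and 0.02 m and z of cover_tip in the frame of bay between -0.03 and 0.006 m and angle between cover's own z axis and vertical between 0.14 and 0.9 rad), for 0.1 s.
2. the cover lies flat on its seat (x of cover_root in the frame of bay between -0.007 and 0.007 m and y of cover_root in the frame of bay between -0.008 and 0.008 m and z of cover_root in the frame of bay between -0.003 and 0.003 m and z of cover_free in the frame of bay between -0.003 and 0.003 m and angle between cover's own z axis and vertical below 0.035 rad and angle between the x axis of cover and the x axis of instrument, either way round below 0.07 rad and linear speed of cover below 0.02 m/s), for 0.1 s.
At the end, for the whole second after the job is handed in: The cover is home: its underside within 3 mm of the seat at both the tongue edge and the free edge, level within 2 degrees, within 7 mm along and 8 mm across of its place, square within 4 degrees, at rest and released (all of step 2 and contact force between the fingers and cover below 0.1 N); the robot touches nothing.
It fails at once if the cover drops or slams over the instrument (it turns faster than 3 rad/s, about what a fall of its free edge from 10 mm gives) (horizontal distance between cover_grip and instrument below 0.12 m and angular speed of cover above 3 rad/s).
It fails at once if a bystander is moved more than 25 mm (distance of any of wrench, screwdriver, meter, attenuator_a, attenuator_b, attenuator_c from where it was at the start of the episode above 0.025 m).
It also fails if it takes over 45 s, if anything falls off the work surface, if the arm or the gripper's body presses on something with over 40 N, if the wrist force passes 120 N, or if a joint passes its speed limit or range.

## Working session

There is one attempt and no reset: what is moved stays moved. The work goes in short steps, Python scripts to look and compute and a tool call to move; the robot and the scene stay as the last step left them, time stands still between calls to the robot, and variables do not carry over. Pictures are saved under pics/ and viewed, and the job is handed in when it is done.

Besides the shell and the picture viewer there is one more tool, called after "Call:" as name([rows], argument=value, ...), one row to a line, values as JSON. jog_arm: Moves the arm, as the interface text tells. Its arguments: {"type":"object","properties":{"series":{"type":"array","items":{"type":"array"}},"squeeze":{"type":"number"}},"required":["series"]}

```bash
ls; mkdir -p pics
python3 - <<'E'
from cell import status, eyes
import cv2,numpy as np
print(status.observe())
for n in("scene","top"):
    d=eyes.read_camera(n); cv2.imwrite(f"pics/{n}0.png",d["img"][:,:,::-1]); np.savez(f"{n}0.npz",**d)
    print(n,d["camera_matrix"],d["k1"],d["T"])
E
```

```text
pics
{'time': 0.0, 'qpos': array([-1.47999557e+00,  3.42734000e-01,  1.52502499e+00,  2.26779454e-05,
        1.27540768e+00, -1.46051905e-01]), 'qvel': array([ 0.00209819, -0.00073001,  0.00092021,  0.00120162,  0.00047092,
       -0.00063615]), 'joint_efforts': array([-1.73202381e-03, -4.31250286e+01, -2.44215381e+01,  7.15850922e-02,
        5.58888889e-02, -1.26355239e-04]), 'tool_pos': array([ 0.12315234, -0.50992639,  0.22603634]), 'tool_rot': array([-3.14003855e+00, -2.50525751e-04,  2.36845849e-01]), 'contact_force': array([0.10494337, 0.66182806, 0.64742014]), 'torque': array([0.01971762, 0.02548312, 0.03636962]), 'opening': 0.09182188067538812}
scene [[612.11090941   0.         312.75698884]
 [  0.         612.11090941 236.66899934]
 [  0.           0.           1.        ]] -0.1399980855441791 [[-0.88908716  0.3099531  -0.336828    1.04541799]
 [ 0.45767845  0.59009596 -0.66506931  1.00691691]
 [-0.00737945 -0.7454635  -0.6665056   1.10460619]
 [ 0.          0.          0.          1.        ]]
top [[442.03432898   0.         321.33803046]
 [  0.         442.03432898 238.7658346 ]
 [  0.           0.           1.        ]] -0.04874073062711694 [[ 2.54459305e-02 -9.85045383e-01  1.70405688e-01  3.43032706e-01]
 [-9.99662212e-01 -2.59749034e-02 -8.75108620e-04  2.16768523e-02]
 [ 5.28829298e-03 -1.70325859e-01 -9.85373602e-01  1.09543364e+00]
 [ 0.00000000e+00  0.00000000e+00  0.00000000e+00  1.00000000e+00]]
```

View pics/scene0.png

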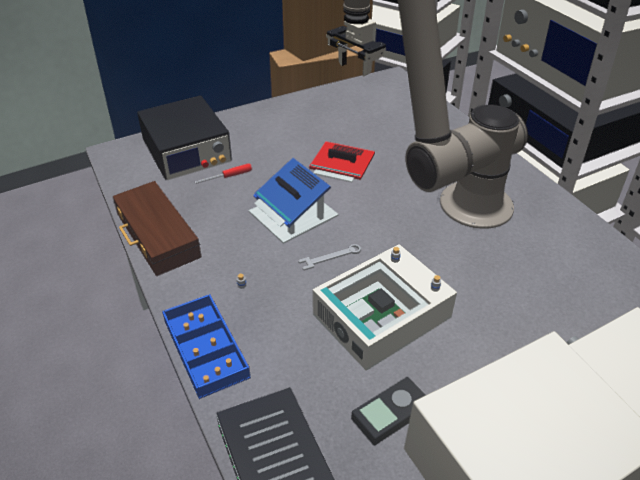

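View pics/top0.png

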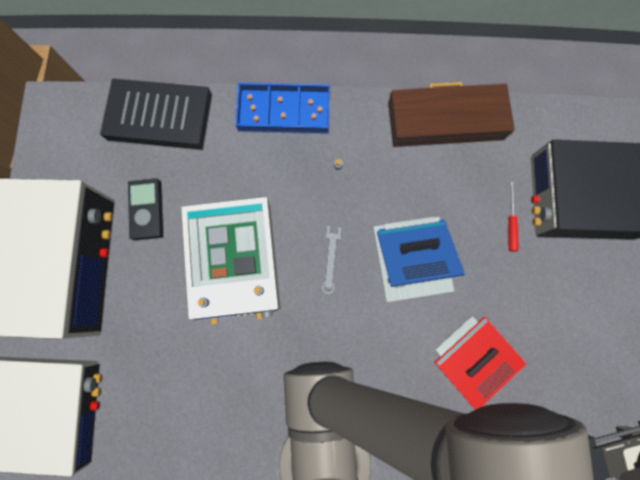

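The scene view has the blue cover on its cradle at (290,190), the red look-alike at (343,158), the blue tray at (205,345) and the instrument at (385,300). In the top view these are at (420,250), (480,362), (283,107) and (230,258). The one meant is the blue plate with the black handle on the sloping aluminium cradle. The red one is the decoy and the tray has no handle. I'll confirm with a crop and measure.

```bash
cat > h.py <<'E'
import numpy as np,cv2
def load(n): return dict(np.load(n))
def und(d,uv):
    K=d["camera_matrix"];uv=np.atleast_2d(np.asarray(uv,float))
    return cv2.undistortPointsIter(uv.reshape(-1,1,2),K,np.array([float(d["k1"]),0,0,0]),None,None,(3,100,1e-12)).reshape(-1,2)
def pts(d,mask):
    v,u=np.nonzero(mask&(d["range_z"]>0)); s=und(d,np.c_[u,v]); z=d["range_z"][v,u]
    P=np.c_[s*z[:,None],z]; return P@d["T"][:3,:3].T+d["T"][:3,3],np.c_[u,v]
def ray(d,uv,zp=None,plane=None):
    s=und(d,uv); D=np.c_[s,np.ones(len(s))]@d["T"][:3,:3].T; o=d["T"][:3,3]
    n,c=(np.array([0,0,1.]),zp) if plane is None else plane
    return o+D*((c-o@n)/(D@n))[:,None]
def planefit(P,it=5,tol=.004):
    k=np.ones(len(P),bool)
    for _ in range(it):
        c=np.median(P[k],0) if _==0 else P[k].mean(0); n=np.linalg.svd(P[k]-P[k].mean(0),full_matrices=False)[2][2]; n*=np.sign(n[2]); c=P[k].mean(0)
        k=abs((P-c)@n)<tol
    return n,c,k
E
python3 - <<'E'
from h import *
for n,(x0,y0,x1,y1) in dict(scene=(240,140,350,250),top=(360,205,480,310)).items():
    d=load(n+"0.npz"); hsv=cv2.cvtColor(d["img"],cv2.COLOR_RGB2HSV)
    m=np.zeros((480,640),bool); m[y0:y1,x0:x1]=True
    b=m&(abs(hsv[...,0].astype(int)-110)<12)&(hsv[...,1]>140)
    P,uv=pts(d,b); nn,c,k=planefit(P)
    print(n,b.sum(),nn,c,k.mean(),"tilt",np.degrees(np.arccos(nn[2])),"az",np.degrees(np.arctan2(nn[1],nn[0])),np.std((P[k]-c)@nn))
    print("table", pts(d,m&(hsv[...,1]<40))[0][:,2].min())
    cv2.imwrite(f"pics/crop_{n}.png",cv2.resize(np.hstack([d["img"][y0:y1,x0:x1,::-1]]),None,fx=5,fy=5,interpolation=cv2.INTER_CUBIC))
d=load("top0.npz");cv2.imwrite("pics/crop_inst.png",cv2.resize(d["img"][190:330,170:290,::-1],None,fx=4.2,fy=4.2,interpolation=cv2.INTER_CUBIC))
d=load("scene0.npz");cv2.imwrite("pics/crop_inst2.png",cv2.resize(d["img"][235:375,300:465,::-1],None,fx=4.2,fy=4.2,interpolation=cv2.INTER_CUBIC))
E
```

```text
scene 1927 [0.4131593  0.0784655  0.90727204] [ 0.50288172 -0.19517136  0.08998641] 0.8291666666666667 tilt 24.868951378453627 az 10.753313222628195 0.002038329346350776
table -0.01502215409975971
top 2989 [0.41563973 0.07573252 0.9063709 ] [ 0.48938918 -0.20403507  0.09439676] 0.9748068525361102 tilt 24.991442716749905 az 10.326416484076864 0.0014899402379755279
table -0.006579787753506983
```

View pics/crop_top.png

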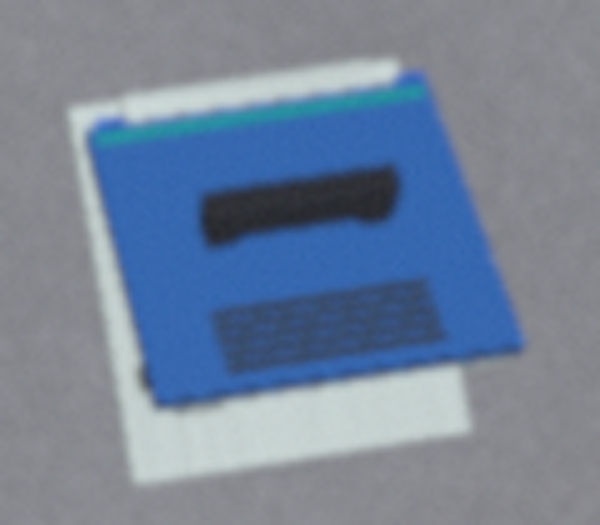

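View pics/crop_inst.png

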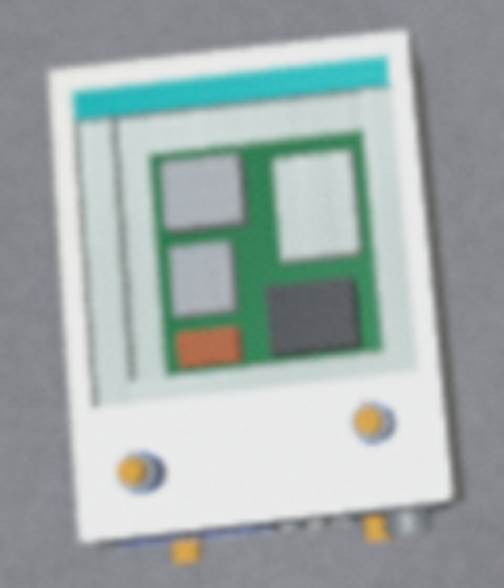

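View pics/crop_inst2.png

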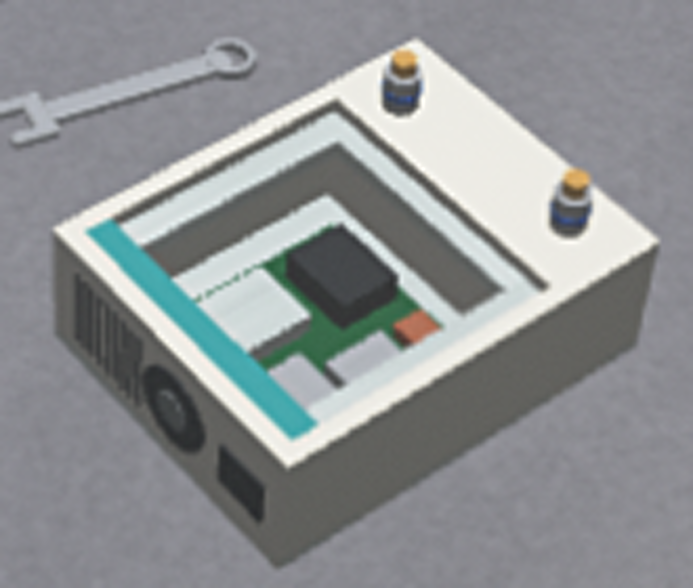

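View pics/crop_scene.png

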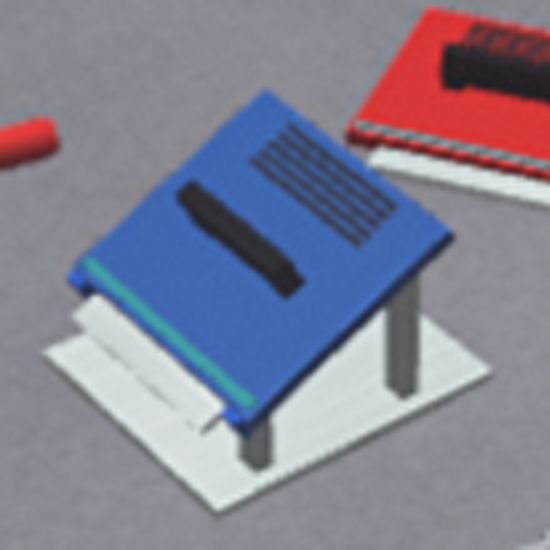

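The crops confirm the target: a blue plate with a black handle and an aluminium tongue, on the cradle at top (420,250). Next, precise poses.

Run:
```python
from h import *
def rect(Q):
    (c,(w,h),a)=cv2.minAreaRect(Q.astype(np.float32)); return np.round(c,4),np.round([w,h],4),round(a,2)
for n,(x0,y0,x1,y1) in dict(scene=(240,140,350,250),top=(360,205,480,310)).items():
    d=load(n+"0.npz"); hsv=cv2.cvtColor(d["img"],cv2.COLOR_RGB2HSV)
    m=np.zeros((480,640),bool); m[y0:y1,x0:x1]=True
    b=m&(abs(hsv[...,0].astype(int)-108)<16)&(hsv[...,1]>120)
    P,uv=pts(d,b); nn,c,k=planefit(P)
    az=np.arctan2(nn[1],nn[0])
    cx=np.array([-nn[2]*np.cos(az),-nn[2]*np.sin(az),np.hypot(nn[0],nn[1])]); cy=np.cross(nn,cx)
    mm=cv2.morphologyEx(b.astype(np.uint8),cv2.MORPH_CLOSE,np.ones((15,15)))
    cn=max(cv2.findContours(mm,cv2.RETR_EXTERNAL,cv2.CHAIN_APPROX_NONE)[0],key=cv2.contourArea).reshape(-1,2)
    W=ray(d,cn,plane=(nn,c@nn)); L=np.c_[(W-c)@cx,(W-c)@cy]
    print(n,"az",np.degrees(az),"n",nn,"size",rect(L), "x",np.percentile(L[:,0],[0,3,97,100]),"y",np.percentile(L[:,1],[0,3,97,100]))
    (rc,_,_)=cv2.minAreaRect(L.astype(np.float32)); print(" centre top face",c+rc[0]*cx+rc[1]*cy, "-> root",c+(rc[0]-75)*cx+rc[1]*cy-.011*nn)
    hull=cv2.drawContours(np.zeros((480,640),np.uint8),[cn],-1,1,-1)>0
    dark=hull&(hsv[...,2]<75)&(hsv[...,1]<110)
    lab,lb,st,cen=cv2.connectedComponentsWithStats(dark.astype(np.uint8)); 
    for i in range(1,lab):
        if st[i,4]>60:
            w=ray(d,cen[i][None],plane=(nn,c@nn+.026)); print("  handle",st[i],w, )
            v,u=np.nonzero(lb==i); q=ray(d,np.c_[u,v],plane=(nn,c@nn+.028)); q2=np.c_[q@cx,q@cy]; print("   ",rect(q2))
            Pd,_=pts(d,lb==i); print("   heights",np.percentile((Pd-c)@nn,[5,50,95]), Pd[(Pd-c)@nn>.02].mean(0))
# instrument
for n,(x0,y0,x1,y1) in dict(scene=(300,235,465,375),top=(170,190,290,330)).items():
    d=load(n+"0.npz"); hsv=cv2.cvtColor(d["img"],cv2.COLOR_RGB2HSV).astype(int)
    m=np.zeros((480,640),bool); m[y0:y1,x0:x1]=True
    t=m&(abs(hsv[...,0]-90)<9)&(hsv[...,1]>120)
    v,u=np.nonzero(t); q=ray(d,np.c_[u,v],.091); print(n,"teal",t.sum(),rect(q[:,:2]),"z",pts(d,t)[0][:,2].mean())
    cr=m&(hsv[...,2]>215)&(hsv[...,1]<20)
    P,uvp=pts(d,cr); s=abs(P[:,2]-.091)<.012; print(" rim z",np.median(P[s,2]))
    mk=np.zeros((480,640),np.uint8); mk[uvp[s,1],uvp[s,0]]=1
    mk=cv2.morphologyEx(mk,cv2.MORPH_OPEN,np.ones((3,3)))
    cs,hi=cv2.findContours(mk,cv2.RETR_CCOMP,cv2.CHAIN_APPROX_NONE)
    for i,cc in enumerate(cs):
        if cv2.contourArea(cc)>300:
            q=ray(d,cc.reshape(-1,2),.091); print("  contour",hi[0][i][3],rect(q[:,:2]))
```

```text
scene az 10.908579208372354 n [0.41243712 0.07948692 0.90751168] size (array([-0.0001,  0.0024]), array([0.1707, 0.1549]), 89.61) x [-0.0780475  -0.07663926  0.07725586  0.07779529] y [-0.08246463 -0.08111835  0.08739115  0.08798547]
 centre top face [ 0.50076633 -0.19890674  0.09124488] -> root [ 67.32972683  12.68070065 -31.42075083]
  handle [276 177  24  22 160] [[ 0.51358505 -0.18946596  0.11324202]]
    (array([-0.3782,  0.2824]), array([0.1058, 0.0155]), 89.73)
   heights [0.00950956 0.02617224 0.03256091] [ 0.51453632 -0.19465166  0.1147177 ]
top az 10.318488218959029 n [0.41585327 0.07571197 0.90627466] size (array([-0.0068,  0.0002]), array([0.1668, 0.1545]), 89.88) x [-0.0839775  -0.08250418  0.06977861  0.07054378] y [-0.0833102  -0.08183242  0.08335456  0.08367502]
 centre top face [ 0.493554   -0.20389324  0.09254023] -> root [ 67.36031028  11.97014636 -31.61912616]
  handle [401 239  38  14 297] [[ 0.5028726  -0.20049475  0.11666925]]
    (array([-0.3645,  0.2871]), array([0.088 , 0.0232]), 89.2)
   heights [0.01042235 0.02515863 0.02962851] [ 0.50613712 -0.20025912  0.11569863]
scene teal 417 (array([0.5793, 0.2498]), array([0.0157, 0.1729]), 8.33) z 0.0907195024637928
 rim z 0.09040791570739493
  contour -1 (array([0.473 , 0.2339]), array([0.2589, 0.1995]), 8.08)
top teal 441 (array([0.5771, 0.2485]), array([0.0145, 0.1722]), 8.21) z 0.09116201537664016
 rim z 0.09083912456430354
  contour -1 (array([0.4702, 0.2334]), array([0.2586, 0.1983]), 8.09)
```

```bash
cat >> h.py <<'E'
def corners(d,box):
    x0,y0,x1,y1=box; hsv=cv2.cvtColor(d["img"],cv2.COLOR_RGB2HSV)
    m=np.zeros((480,640),bool); m[y0:y1,x0:x1]=True
    b=m&(abs(hsv[...,0].astype(int)-108)<16)&(hsv[...,1]>120)
    mm=cv2.morphologyEx(b.astype(np.uint8),cv2.MORPH_CLOSE,np.ones((15,15)))
    cn=max(cv2.findContours(mm,cv2.RETR_EXTERNAL,cv2.CHAIN_APPROX_NONE)[0],key=cv2.contourArea)
    return cv2.approxPolyDP(cn,6,True).reshape(-1,2),cn.reshape(-1,2)
def tri(da,ua,db,ub):
    A=[]
    Ps=[]
    for d,u in((da,ua),(db,ub)):
        Ps.append(np.linalg.inv(d["T"])[:3])
    sa,sb=und(da,ua),und(db,ub)
    X=cv2.triangulatePoints(Ps[0],Ps[1],sa.T,sb.T); return (X[:3]/X[3]).T
E
python3 - <<'E'
from h import *
s=load("scene0.npz");t=load("top0.npz")
for d,b in((s,(240,140,350,250)),(t,(360,205,480,310))):
    q,cn=corners(d,b); print(q.tolist())
    # handle extent
E
```

```text
[[293, 158], [254, 194], [289, 226], [329, 187]]
[[444, 220], [379, 230], [392, 285], [464, 273]]
```

Run:
```python
from h import *
s=load("scene0.npz");t=load("top0.npz")
F=tri(s,[[293,158],[329.5,187.3]],t,[[464,273],[392,285]]); print(F, np.linalg.norm(F[0]-F[1]), np.degrees(np.arctan2(*(F[1]-F[0])[[0,1]]*[-1,1])))
# reprojection gap
for d,u,n in((s,[[293,158],[329.5,187.3]],"s"),(t,[[464,273],[392,285]],"t")):
    print(n, cv2.projectPoints(F,cv2.Rodrigues(np.linalg.inv(d["T"])[:3,:3])[0],np.linalg.inv(d["T"])[:3,3],d["camera_matrix"],np.array([float(d["k1"]),0,0,0]))[0].reshape(-1,2)-u)
az=np.radians(10.6); tl=np.radians(25); 
n=np.array([np.sin(tl)*np.cos(az),np.sin(tl)*np.sin(az),np.cos(tl)]); cx=np.array([-np.cos(tl)*np.cos(az),-np.cos(tl)*np.sin(az),np.sin(tl)])
root=F.mean(0)-.150*cx-.011*n; print("root",root,"grip",root+.07*cx+.027*n)
# cradle-based: foot rectangle
for nme,d in(("s",s),("t",t)):
    hsv=cv2.cvtColor(d["img"],cv2.COLOR_RGB2HSV).astype(int)
# instrument corners triangulated
def ic(d,box):
    hsv=cv2.cvtColor(d["img"],cv2.COLOR_RGB2HSV).astype(int); m=np.zeros((480,640),bool); x0,y0,x1,y1=box; m[y0:y1,x0:x1]=True
    tm=m&(abs(hsv[...,0]-90)<9)&(hsv[...,1]>120); cn=max(cv2.findContours(tm.astype(np.uint8),0,1)[0],key=cv2.contourArea)
    return cv2.boxPoints(cv2.minAreaRect(cn)), np.argwhere(tm).mean(0)[::-1]
bs,cs=ic(s,(300,235,465,375)); bt,ct=ic(t,(170,190,290,330)); print("teal centre",tri(s,[cs],t,[ct]))
```

```text
[[ 0.44342303 -0.29932264  0.11881744]
 [ 0.41312165 -0.13906183  0.11179331]] 0.1632514579044001 10.706829823758406
s [[0.20930101 0.06181717]
 [0.06914687 0.01429732]]
t [[ 0.16084347 -0.22392254]
 [ 0.05060891 -0.06828889]]
root [ 0.55732916 -0.19503991  0.04194325] grip [ 0.5061862  -0.20461105  0.09599684]
teal centre [[0.57779945 0.25013439 0.08561819]]
```

Run:
```python
from h import *
s=load("scene0.npz");t=load("top0.npz")
az=np.radians(10.6); tl=np.radians(25)
n=np.array([np.sin(tl)*np.cos(az),np.sin(tl)*np.sin(az),np.cos(tl)]); cx=np.array([-np.cos(tl)*np.cos(az),-np.cos(tl)*np.sin(az),np.sin(tl)])
for d,u in((s,[[293,158],[329.5,187.3]]),(t,[[464.3,273.3],[392,285.5]])):
    F=ray(d,u,.1234); root=F.mean(0)-.15*cx-.011*n; print(np.linalg.norm(F[1]-F[0]),np.degrees(np.arctan2(-(F[1]-F[0])[0],(F[1]-F[0])[1])),"root",root,"grip27",root+.07*cx+.027*n)
```

```text
0.16999336678191773 8.785245259320156 root [ 0.56268428 -0.18565177  0.05003788] grip27 [ 0.51154131 -0.19522292  0.10409146]
0.16395249341275092 10.809524482683978 root [ 0.55547646 -0.1934227   0.05003788] grip27 [ 0.5043335  -0.20299385  0.10409146]
```

```bash
cat >> h.py <<'E'
from scipy.spatial.transform import Rotation as R
def coverR(az,tilt):
    "az: azimuth (deg) of the -x axis of cover (horizontal); tilt deg: free edge up"
    a,t=np.radians(az),np.radians(tilt)
    n=np.array([np.sin(t)*np.cos(a),np.sin(t)*np.sin(a),np.cos(t)]); cx=np.array([-np.cos(t)*np.cos(a),-np.cos(t)*np.sin(a),np.sin(t)])
    return np.c_[cx,np.cross(n,cx),n]
C2T=np.array([[0,-1,0],[-1,0,0],[0,0,-1]]).T.astype(float) # columns: tool axes in cover frame
def toolR(az,tilt): return coverR(az,tilt)@C2T
def rel(p,Rt,p0=None,R0=None):
    if p0 is None:
        from cell import status
        o=status.observe(); p0=o["tool_pos"]; R0=R.from_euler("xyz",o["tool_rot"]).as_matrix()
    return np.round(R0.T@(np.asarray(p)-p0),4),np.round(R.from_matrix(R0.T@Rt).as_rotvec(),4)
E
python3 - <<'E'
from h import *
n=coverR(10.5,25)[:,2]; p=np.array([.5026,-.200,.0923])
print(n,rel(p+.1*n,toolR(10.5,25)))
print(rel(p+.14*n,toolR(10.5,25)))
E
```

```text
[0.41554148 0.07701606 0.90630779] (array([ 0.4838, -0.21  ,  0.0436]), array([ 0.3478, -0.3317, -1.4908]))
(array([ 0.5007, -0.2092,  0.0073]), array([ 0.3478, -0.3317, -1.4908]))
```

Call:
jog_arm([
  [1,[0.5,-0.209,0.007],[0.348,-0.332,-1.491]],
  [1,[0.5,-0.209,0.007],[0.348,-0.332,-1.491]],
  [1,[0.5,-0.209,0.007],[0.348,-0.332,-1.491]],
  [1,[0.5,-0.209,0.007],[0.348,-0.332,-1.491]],
  [1,[0.5,-0.209,0.007],[0.348,-0.332,-1.491]],
  [1,[0.5,-0.209,0.007],[0.348,-0.332,-1.491]],
  [1,[0.5,-0.209,0.007],[0.348,-0.332,-1.491]],
  [1,[0.5,-0.209,0.007],[0.348,-0.332,-1.491]],
  [1,[0.5,-0.209,0.007],[0.348,-0.332,-1.491]],
  [1,[0.5,-0.209,0.007],[0.348,-0.332,-1.491]],
  [1,[0.5,-0.209,0.007],[0.348,-0.332,-1.491]],
  [1,[0.5,-0.209,0.007],[0.348,-0.332,-1.491]],
])

```text
time: 1.1
tool_pos: [0.5277, -0.2131, 0.2198]
tool_rot: [-2.718, 0.014, 1.697]
contact_force: [0.4, -1.5, -0.2]
opening: 0.0917
```

Run:
```python
from h import *
from cell import status
o=status.observe(); print(o["time"],o["tool_pos"],o["qpos"],o["contact_force"])
n=coverR(10.5,25)[:,2]; p=np.array([.5026,-.200,.0923])
print(rel(p+.1*n,toolR(10.5,25)))
```

```text
1.1 [ 0.52767116 -0.21305558  0.21978153] [-0.3972601   0.66927769  1.07182652 -0.22185374  1.76223799 -0.52253007] [ 0.40250934 -1.4582944  -0.20529788]
(array([0.019 , 0.0323, 0.0256]), array([ 0.0124, -0.0116, -0.0579]))
```

Call:
jog_arm([
  [1,[0.019,0.032,0.026],[0.012,-0.012,-0.058]],
  [1,[0.019,0.032,0.026],[0.012,-0.012,-0.058]],
  [1,[0.019,0.032,0.026],[0.012,-0.012,-0.058]],
  [1,[0.019,0.032,0.026],[0.012,-0.012,-0.058]],
])

```text
time: 1.43
tool_pos: [0.5421, -0.1946, 0.1831]
tool_rot: [-2.706, 0.002, 1.748]
contact_force: [-0.2, -0.6, 0.9]
opening: 0.0914
```

Run:
```python
from h import *
from cell import status,eyes
o=status.observe(); print(o["time"],o["tool_pos"],o["qpos"],o["contact_force"])
n=coverR(10.5,25)[:,2]; p=np.array([.5026,-.200,.0923])
print(rel(p+.1*n,toolR(10.5,25)))
print(rel(p+.035*n,toolR(10.5,25)))
a=[]
for nm,(x0,y0) in dict(scene=(220,90),top=(350,180)).items():
    d=eyes.read_camera(nm); np.savez(nm+"1.npz",**d); a.append(cv2.resize(d["img"][y0:y0+150,x0:x0+130,::-1],None,fx=3,fy=3))
cv2.imwrite("pics/app1.png",np.hstack(a))
```

```text
1.4333 [ 0.54212916 -0.19458883  0.18305274] [-0.35773843  0.71666362  1.0877021  -0.22042172  1.71342196 -0.52408203] [-0.16905929 -0.56310689  0.94444861]
(array([ 0.0019,  0.0022, -0.0009]), array([ 0.0011, -0.0008, -0.0065]))
(array([0.0018, 0.0022, 0.0641]), array([ 0.0011, -0.0008, -0.0065]))
```

View pics/app1.png

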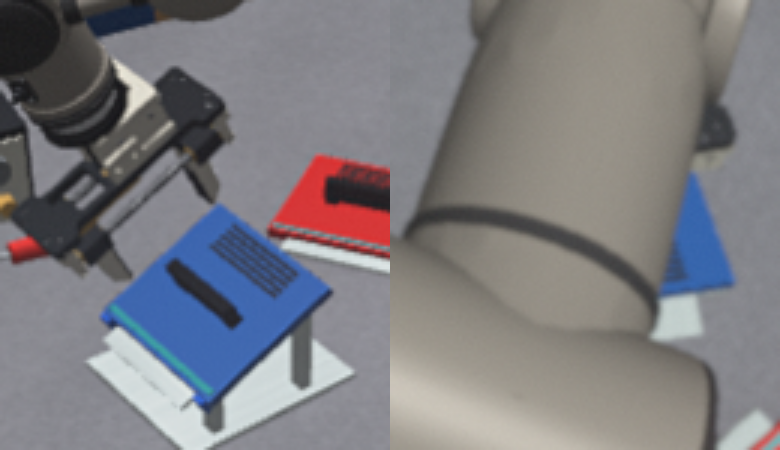

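The scene crop (left) shows the open fingers at (205,185) and (115,265), straddling the handle line above the blue cover at (205,292). The jaws are parallel to the slope. The arm hides the top view. I'll descend along the tool axis.

Call:
jog_arm([
  [1,[0.002,0.002,0.03],[0,0,-0.006]],
  [1,[0.002,0.002,0.06],[0,0,-0.006]],
  [1,[0.002,0.002,0.075],[0,0,-0.006]],
  [1,[0.002,0.002,0.082],[0,0,-0.006]],
  [1,[0.002,0.002,0.085],[0,0,-0.006]],
  [1,[0.002,0.002,0.085],[0,0,-0.006]],
])

```text
time: 2.03
tool_pos: [0.509, -0.1994, 0.1063]
tool_rot: [-2.709, 0.0, 1.752]
contact_force: [0.3, -0.4, 0.0]
opening: 0.0923
```

Run:
```python
from h import *
from cell import status,eyes
o=status.observe(); print(o["time"],o["tool_pos"],o["qpos"],o["contact_force"])
n=coverR(10.5,25)[:,2]; p=np.array([.5026,-.200,.0923])
print(rel(p,toolR(10.5,25)))
d=eyes.read_camera("scene"); np.savez("scene2.npz",**d); cv2.imwrite("pics/app2.png",cv2.resize(d["img"][110:250,230:360,::-1],None,fx=4,fy=4))
```

```text
2.0333 [ 0.50899495 -0.19940203  0.10627819] [-0.3825898   0.72795363  1.28887825 -0.22689473  1.49829263 -0.50447257] [ 0.30893078 -0.39864663  0.00916722]
(array([0.0006, 0.    , 0.0154]), array([ 0.004 , -0.0003, -0.0019]))
```

View pics/app2.png

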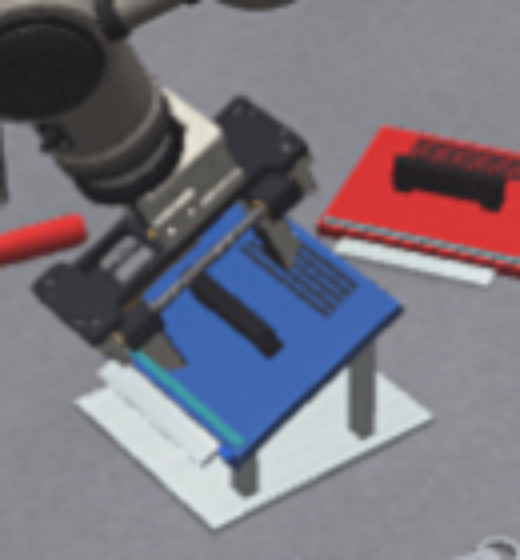

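Fingertips at crop (288,265) and (175,360), midpoint (232,312). The handle's middle, from the earlier unobstructed view, is at about (237,310), so the gripper is centred. Final descent.

Call:
jog_arm([
  [1,[0,0,0.006],[0,0,0]],
  [1,[0,0,0.011],[0,0,0]],
  [1,[0,0,0.014],[0,0,0]],
  [1,[0,0,0.014],[0,0,0]],
])

```text
time: 2.42
tool_pos: [0.5026, -0.1993, 0.0919]
tool_rot: [-2.707, -0.001, 1.754]
contact_force: [0.5, -0.0, -0.7]
opening: 0.0918
```

Call:
jog_arm([
  [0.2,[0,0,0],[0,0,0]],
  [-0.2,[0,0,0],[0,0,0]],
  [-0.4,[0,0,0],[0,0,0]],
  [-0.55,[0,0,0],[0,0,0]],
  [-0.55,[0,0,0],[0,0,0]],
  [-0.55,[0,0,0],[0,0,0]],
], squeeze=10)

```text
time: 2.92
tool_pos: [0.5031, -0.1994, 0.0926]
tool_rot: [-2.708, -0.001, 1.754]
contact_force: [0.5, -0.3, -0.2]
opening: 0.0567
```

Run:
```python
from h import *
from cell import status,eyes
o=status.observe(); print(o["time"],o["tool_pos"],o["opening"],o["contact_force"],o["torque"])
print(rel(np.array([.5026,-.200,.0923]),toolR(10.5,25)))
d=eyes.read_camera("scene"); np.savez("scene3.npz",**d); cv2.imwrite("pics/app3.png",cv2.resize(d["img"][130:240,230:340,::-1],None,fx=5,fy=5))
```

```text
2.9167 [ 0.50313721 -0.19941132  0.0925517 ] 0.056690085182785226 [ 0.48148791 -0.33507715 -0.17883893] [ 0.07158732 -0.41965295  0.00564629]
(array([-0.0005, -0.0005,  0.0005]), array([ 0.0025, -0.0005,  0.0002]))
```

View pics/app3.png

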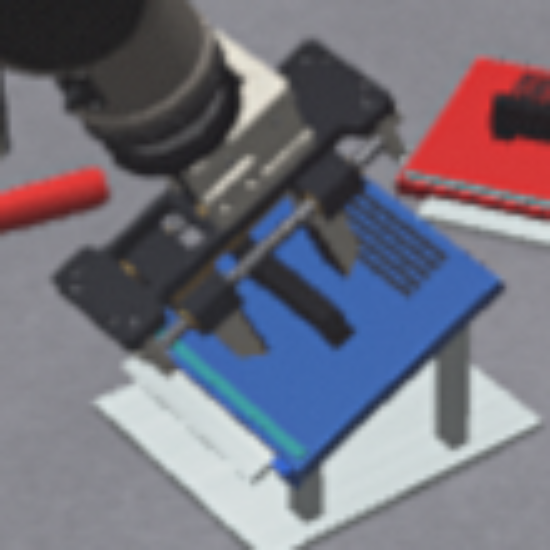

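Call:
jog_arm([
  [-0.7,[0,0,0],[0,0,0]],
  [-0.7,[0,0,0],[0,0,0]],
  [-0.7,[0,0,0],[0,0,0]],
  [-0.7,[0,0,0],[0,0,0]],
])

```text
time: 3.3
tool_pos: [0.5031, -0.1994, 0.0925]
tool_rot: [-2.708, -0.001, 1.754]
contact_force: [1.0, -0.3, 0.3]
opening: 0.0258
```

Call:
jog_arm([
  [-0.72,[0,0,0],[0,0,0]],
  [-0.75,[0,0,0],[0,0,0]],
  [-0.8,[0,0,0],[0,0,0]],
  [-0.85,[0,0,0],[0,0,0]],
])

```text
time: 3.63
tool_pos: [0.501, -0.1998, 0.0934]
tool_rot: [-2.703, -0.001, 1.753]
contact_force: [-7.6, -0.9, 6.7]
opening: 0.0138
```

Gripped: the opening is 13.8 mm. The 10 N pull along the slope says the bar sits a few mm up-slope, so I'll relieve that and then firm the grip.

Call:
jog_arm([
  [-1,[0,-0.002,0],[0,0,0]],
  [-1,[0,-0.002,0],[0,0,0]],
  [-1,[0,-0.002,0],[0,0,0]],
], squeeze=35)

```text
time: 3.88
tool_pos: [0.501, -0.1998, 0.0935]
tool_rot: [-2.707, -0.001, 1.754]
contact_force: [-2.6, -0.1, 1.3]
opening: 0.014
```

Call:
jog_arm([
  [-1,[0,-0.0025,-0.004],[0,0,0]],
  [-1,[0,-0.0025,-0.01],[0,0,0]],
  [-1,[0,-0.0025,-0.02],[0,0,0]],
  [-1,[0,-0.0025,-0.035],[0,0,0]],
  [-1,[0,-0.0025,-0.055],[0,0,0]],
  [-1,[0,-0.0025,-0.08],[0,0,0]],
  [-1,[0,-0.0025,-0.1],[0,0,0]],
  [-1,[0,-0.0025,-0.11],[0,0,0]],
  [-1,[0,-0.0025,-0.11],[0,0,0]],
  [-1,[0,-0.0025,-0.11],[0,0,0]],
], squeeze=45)

```text
time: 4.72
tool_pos: [0.545, -0.1916, 0.1944]
tool_rot: [-2.709, -0.0, 1.754]
contact_force: [-0.1, 0.7, -4.2]
opening: 0.0138
```

Run:
```python
from h import *
from cell import status,eyes
o=status.observe(); print(o["time"],o["tool_pos"],o["tool_rot"],o["opening"],o["contact_force"],o["torque"])
d=eyes.read_camera("scene"); np.savez("scene4.npz",**d); cv2.imwrite("pics/lift.png",cv2.resize(d["img"][50:250,200:400,::-1],None,fx=3,fy=3))
```

```text
4.7167 [ 0.54502757 -0.19159076  0.19438643] [-2.70893872e+00 -2.51031433e-04  1.75443026e+00] 0.01384830150544666 [-0.05780859  0.72445448 -4.22584417] [ 0.08163458 -0.72126416  0.03035016]
```

View pics/lift.png

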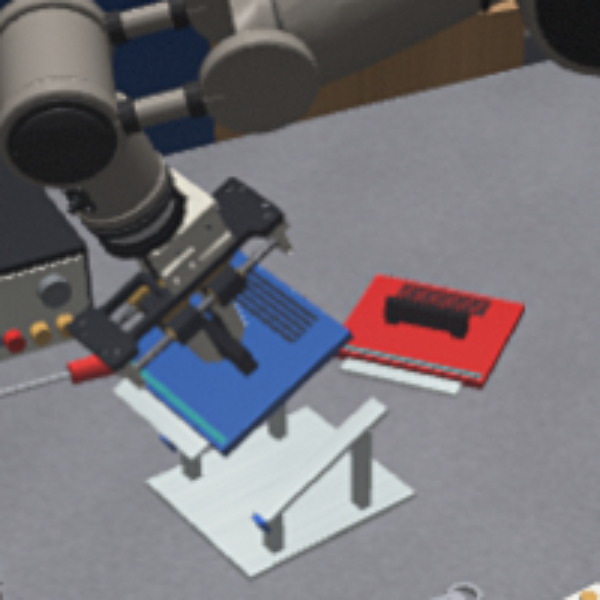

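The cover is lifted and clear of the cradle, held squarely, with its tongue at crop (160,425). Measured weight is about 4.2 N. Now the move to a hover before the instrument.

Run:
```python
from h import *
C=coverR(8.1,25); bay=np.array([.5634,.2471,.08])
root=bay+.07*C[:,0]+[0,0,.05]; tcp=root+.07*C[:,0]+.014*C[:,2]
print(tcp,rel(tcp,toolR(8.1,25)))
```

```text
[0.44364037 0.23005568 0.20185487] (array([ 0.4329, -0.0233,  0.0023]), array([0.0018, 0.0166, 0.0386]))
```

Call:
jog_arm([
  [-1,[0.012,0,-0.01],[0,0,0]],
  [-1,[0.035,-0.002,-0.02],[0,0,0]],
  [-1,[0.065,-0.004,-0.03],[0,0,0.005]],
  [-1,[0.1,-0.006,-0.03],[0,0.004,0.01]],
  [-1,[0.135,-0.008,-0.03],[0,0.006,0.013]],
  [-1,[0.17,-0.01,-0.03],[0,0.008,0.016]],
  [-1,[0.205,-0.012,-0.03],[0,0.01,0.02]],
  [-1,[0.24,-0.014,-0.03],[0,0.011,0.025]],
  [-1,[0.27,-0.016,-0.03],[0,0.012,0.028]],
  [-1,[0.3,-0.018,-0.03],[0,0.013,0.03]],
  [-1,[0.33,-0.02,-0.03],[0,0.014,0.034]],
  [-1,[0.36,-0.022,-0.03],[0,0.015,0.037]],
])

```text
time: 5.77
tool_pos: [0.4705, 0.1625, 0.2309]
tool_rot: [-2.707, 0.002, 1.714]
contact_force: [0.9, 0.7, -4.5]
opening: 0.0141
```

Run:
```python
from h import *
from cell import status
C=coverR(8.1,25); bay=np.array([.5634,.2471,.08])
root=bay+.07*C[:,0]+[0,0,.05]; tcp=root+.07*C[:,0]+.014*C[:,2]
print(status.observe()["tool_pos"],rel(tcp,toolR(8.1,25)))
```

```text
[0.47053736 0.1625142  0.23087559] (array([ 0.0707, -0.0032,  0.0334]), array([0.0012, 0.0023, 0.0012]))
```

Call:
jog_arm([
  [-1,[0.025,-0.002,0],[0,0.001,0]],
  [-1,[0.047,-0.003,0.003],[0,0.002,0.001]],
  [-1,[0.063,-0.003,0.012],[0,0.002,0.001]],
  [-1,[0.069,-0.003,0.022],[0,0.002,0.001]],
  [-1,[0.07,-0.003,0.03],[0.001,0.002,0.001]],
  [-1,[0.07,-0.003,0.032],[0.001,0.002,0.001]],
  [-1,[0.07,-0.003,0.032],[0.001,0.002,0.001]],
])

```text
time: 6.35
tool_pos: [0.4453, 0.2267, 0.2023]
tool_rot: [-2.705, 0.001, 1.712]
contact_force: [0.8, -0.0, -4.0]
opening: 0.0138
```

Run:
```python
from h import *
from cell import status,eyes
o=status.observe(); print(o["time"],o["tool_pos"],o["tool_rot"],o["opening"],o["contact_force"],o["qpos"])
a=[]
for nm,(x0,y0) in dict(scene=(280,180),top=(160,170)).items():
    d=eyes.read_camera(nm); np.savez(nm+"5.npz",**d); a.append(cv2.resize(d["img"][y0:y0+200,x0:x0+200,::-1],None,fx=4,fy=4)); cv2.imwrite(f"pics/hov_{nm}.png",a[-1][:600])
```

```text
6.35 [0.44528667 0.22670809 0.20231548] [-2.70452314e+00  8.95312284e-04  1.71172952e+00] 0.013838920683161081 [ 0.77983803 -0.02094604 -4.03268107] [0.28002164 0.57509351 1.29735232 0.05841927 1.70238654 0.13420574]
```

View pics/hov_scene.png

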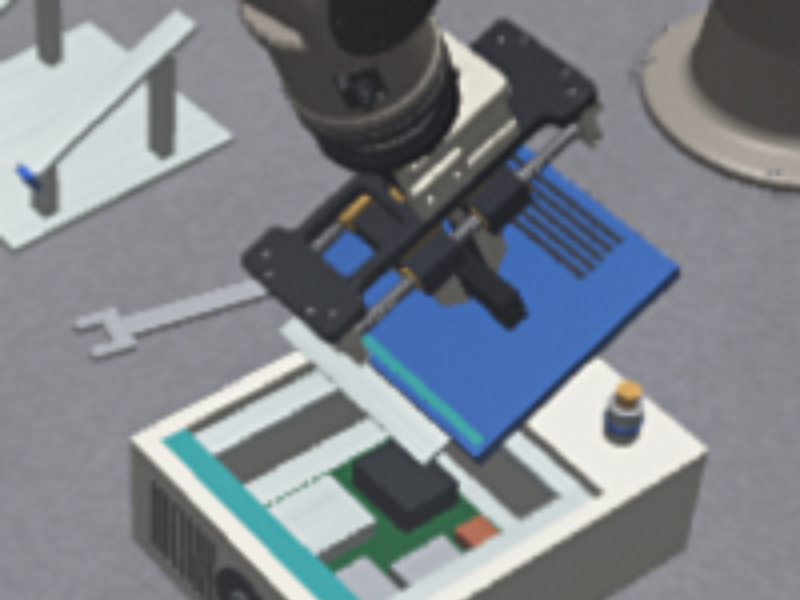

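View pics/hov_top.png

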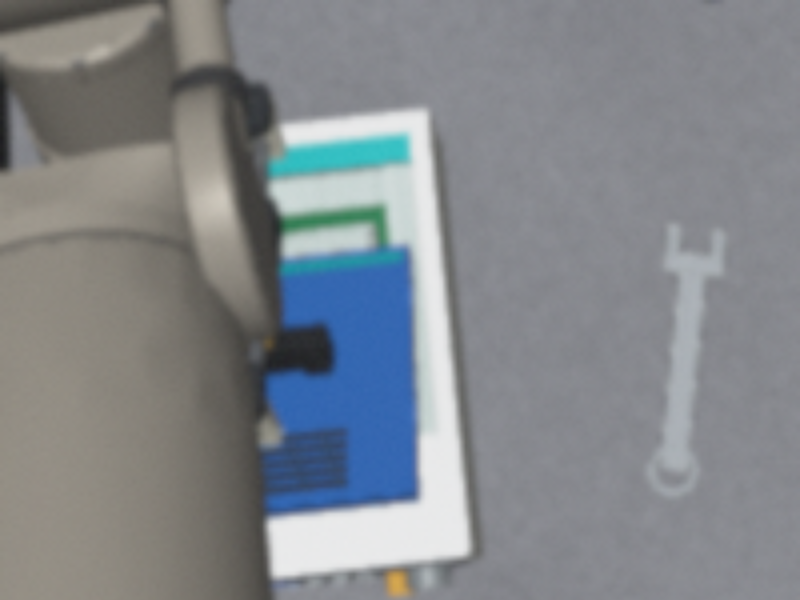

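Run:
```python
from h import *
# refined corner picks: blue-or-teal mask, line fits
ex=np.array([-np.cos(np.radians(8.1)),-np.sin(np.radians(8.1)),0]); ey=np.cross([0,0,1],ex)
tcp=np.array([.44529,.22671,.20232]); Rt=R.from_euler("xyz",[-2.70452,.000895,1.71173]).as_matrix(); Cc=Rt@C2T.T
print("cover axes az",np.degrees(np.arctan2(-Cc[1,0],-Cc[0,0])),"tilt",np.degrees(np.arccos(Cc[2,2])), "roll",Cc[2,1])
for nm,bay in(("top",np.array([.5622,.2464,.08])),("scene",np.array([.5644,.2477,.08]))):
    d=load(nm+"5.npz"); hsv=cv2.cvtColor(d["img"],cv2.COLOR_RGB2HSV).astype(int)
    m=(hsv[...,0]>82)&(hsv[...,0]<122)&(hsv[...,1]>110)
    x0,y0,x1,y1=(228,228,275,300) if nm=="top" else (350,215,455,300)
    z=np.zeros_like(m); z[y0:y1,x0:x1]=True; m&=z
    cn=max(cv2.findContours(m.astype(np.uint8),0,1)[0],key=cv2.contourArea).reshape(-1,2)
    n=Cc[:,2]; 
    for off in(.011,.014,.017):
        o=tcp+n*(.011-off)  # top face point under TCP
        W=ray(d,cn,plane=(n,o@n)); L=np.c_[(W-tcp)@Cc[:,0],(W-tcp)@Cc[:,1]]
        print(nm,"tcp height on cover",off,"contour cover-frame rel TCP: x",L[:,0].min(),L[:,0].max(),"y",L[:,1].min(),L[:,1].max(), "percent y",np.percentile(L[:,1],[2,10,50,90,98]).round(4))
    P,_=pts(d,cv2.erode(m.astype(np.uint8),np.ones((3,3)))>0); q=(P-tcp)@n; print("  depth: tcp height over top face",-np.median(q), "tilt fit",planefit(P)[0],n)
    print("  tcp in bay frame",(tcp-bay)@ex,(tcp-bay)@ey)
```

```text
cover axes az 8.050946307606829 tilt 25.04246750771039 roll 0.0008949998805138082
top tcp height on cover 0.011 contour cover-frame rel TCP: x -0.06653135164882235 0.08574813856311136 y 0.017257081724882866 0.08805416611607986 percent y [0.0174 0.0182 0.0459 0.0872 0.0878]
top tcp height on cover 0.014 contour cover-frame rel TCP: x -0.06876884410413071 0.08411656745722397 y 0.016571981476989982 0.08765076805178158 percent y [0.0167 0.0175 0.0453 0.0868 0.0874]
top tcp height on cover 0.017 contour cover-frame rel TCP: x -0.07100633655943896 0.08248499635133642 y 0.01588688122909707 0.08724736998748323 percent y [0.016  0.0168 0.0448 0.0864 0.087 ]
  depth: tcp height over top face 0.0038726358506732984 tilt fit [0.41543779 0.05789222 0.90777747] [0.41897843 0.06026123 0.90599429]
  tcp in bay frame 0.11851801108049377 0.0030208027946162412
scene tcp height on cover 0.011 contour cover-frame rel TCP: x -0.07261179218340395 0.07656558820789079 y -0.08577759015150486 0.019416786752975215 percent y [-0.085  -0.0841 -0.0185  0.0152  0.0191]
scene tcp height on cover 0.014 contour cover-frame rel TCP: x -0.07212032522567817 0.0774580972829021 y -0.08416030813154192 0.021316868856500634 percent y [-0.0834 -0.0825 -0.0167  0.0171  0.021 ]
scene tcp height on cover 0.017 contour cover-frame rel TCP: x -0.07162885826795248 0.07835060635791342 y -0.08254302611157927 0.023216950960026034 percent y [-0.0818 -0.0809 -0.0149  0.019   0.0229]
  depth: tcp height over top face 0.003313200139793078 tilt fit [0.41531134 0.05630355 0.90793524] [0.41897843 0.06026123 0.90599429]
  tcp in bay frame 0.12087923472898901 0.0039978508393850795
```

```bash
cat >> h.py <<'E'
AZ=8.1; BAY=np.array([.5633,.2471,.08]); GR=np.array([.070,-.0026,.0146])
def E_():
    a=np.radians(AZ); ex=np.array([-np.cos(a),-np.sin(a),0]); return np.c_[ex,np.cross([0,0,1],ex),[0,0,1]]
def goal(r,tilt):
    return BAY+E_()@np.asarray(r)+coverR(AZ,tilt)@GR, toolR(AZ,tilt)
def where():
    from cell import status
    o=status.observe(); Cc=R.from_euler("xyz",o["tool_rot"]).as_matrix()@C2T.T
    root=o["tool_pos"]-Cc@GR; r=E_().T@(root-BAY); tip=E_().T@(root+Cc@[-.02,0,.002]-BAY)
    L=E_().T@Cc
    print("t %.2f"%o["time"],"root mm",(r*1e3).round(1),"tip",(tip*1e3).round(1),"tilt %.2f"%np.degrees(np.arctan2(L[2,0],L[0,0])),"yaw %.2f roll %.2f"%(np.degrees(L[1,0]),np.degrees(L[2,1])),"F",o["contact_force"].round(1),"bayF",(E_().T@o["contact_force"]).round(1),"M",o["torque"].round(2),"open",round(o["opening"],4))
def sl(s,dx=.0015,dz=.002): c=np.radians(25); return np.array([dx+s*np.cos(c),0,dz+s*np.sin(c)])
E
python3 - <<'E'
from h import *
where(); print(rel(*goal(sl(.04),25)))
E
```

```text
t 6.45 root mm [61.4  6.3 80.5] tip [42.5  6.3 73.9] tilt 24.91 yaw -0.07 roll 0.01 F [-0.2  0.1 -4.6] bayF [ 0.2 -0.1 -4.6] M [ 0.13 -0.75 -0.05] open 0.0138
(array([0.0062, 0.0474, 0.0458]), array([ 0.0016, -0.0003, -0.0012]))
```

Call:
jog_arm([
  [-1,[0.002,0.008,0.008],[0,0,0]],
  [-1,[0.003,0.019,0.018],[0,0,0]],
  [-1,[0.004,0.03,0.029],[0.001,0,0]],
  [-1,[0.006,0.04,0.039],[0.0015,0,-0.001]],
  [-1,[0.006,0.045,0.044],[0.0015,0,-0.001]],
  [-1,[0.006,0.047,0.046],[0.0015,0,-0.001]],
  [-1,[0.006,0.047,0.046],[0.0015,0,-0.001]],
  [-1,[0.006,0.047,0.046],[0.0015,0,-0.001]],
])

```text
time: 7.12
tool_pos: [0.468, 0.237, 0.1415]
tool_rot: [-2.705, -0.001, 1.713]
contact_force: [0.1, 0.2, -4.2]
opening: 0.014
```

Run:
```python
from h import *
from cell import eyes
where(); print(rel(*goal(sl(.04),25)),rel(*goal(sl(.015),25)))
a=[]
for nm,(x0,y0) in dict(scene=(300,220),top=(170,180)).items():
    d=eyes.read_camera(nm); np.savez(nm+"6.npz",**d); cv2.imwrite(f"pics/ins_{nm}.png",cv2.resize(d["img"][y0:y0+150,x0:x0+170,::-1],None,fx=4,fy=4,interpolation=cv2.INTER_CUBIC))
```

```text
t 7.12 root mm [38.5 -0.9 18.7] tip [19.5 -0.9 12.1] tilt 25.02 yaw 0.07 roll -0.03 F [ 0.1  0.2 -4.2] bayF [-0.1 -0.1 -4.2] M [ 0.07 -0.76  0.04] open 0.014
(array([-0.0008,  0.0006, -0.0005]), array([-0.0003, -0.    ,  0.0012])) (array([-0.0009,  0.0256, -0.0005]), array([-0.0003, -0.    ,  0.0012]))
```

View pics/ins_scene.png

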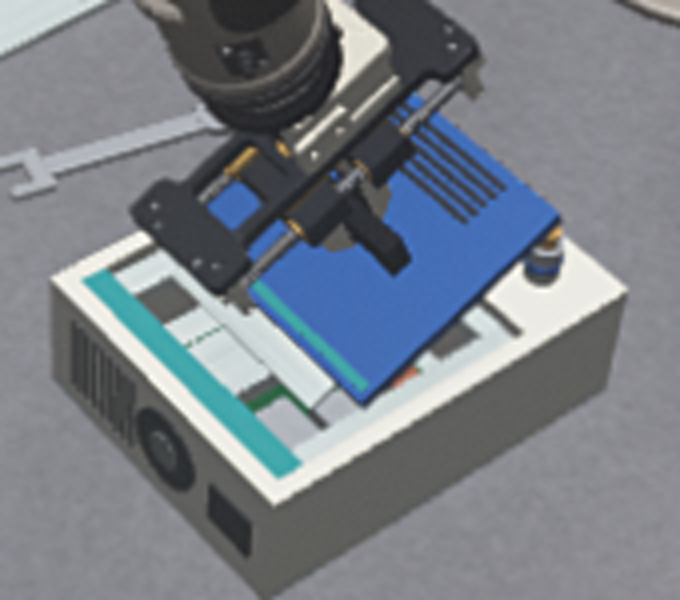

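View pics/ins_top.png

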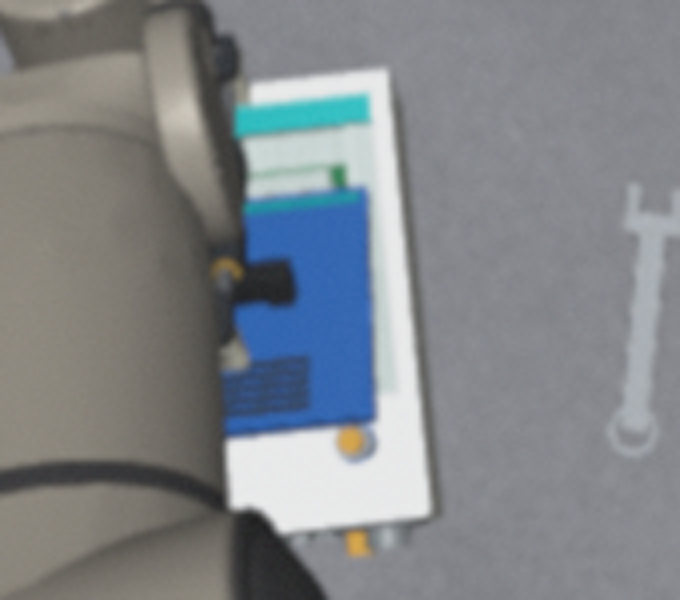

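Run:
```python
from h import *
tcp=np.array([.468,.237,.1415]); Rt=R.from_euler("xyz",[-2.705,-.001,1.713]).as_matrix(); Cc=Rt@C2T.T; n=Cc[:,2]
for nm,bay in(("top",np.array([.5622,.2464,.08])),("scene",np.array([.5644,.2477,.08]))):
    d=load(nm+"6.npz"); hsv=cv2.cvtColor(d["img"],cv2.COLOR_RGB2HSV).astype(int)
    m=(hsv[...,0]>82)&(hsv[...,0]<122)&(hsv[...,1]>110)
    x0,y0,x1,y1=(233,225,270,290) if nm=="top" else (362,235,445,325)
    z=np.zeros_like(m); z[y0:y1,x0:x1]=True; m&=z
    cn=max(cv2.findContours(m.astype(np.uint8),0,1)[0],key=cv2.contourArea).reshape(-1,2)
    W=ray(d,cn,plane=(n,(tcp-.0036*n)@n)); B=(W-bay)@E_(); L=(W-tcp)@Cc
    s=(L[:,0]<-.055); print(nm,"near root: bay x,y",B[s].min(0),B[s].max(0), "cover rel: x",L[:,0].min(),L[:,0].max(),"y",L[:,1].min(),L[:,1].max())
    # side-edge lines in bay y vs x
    e=(L[:,0]>-.05)&(L[:,0]<.06)&((L[:,1]>.07) if nm=="top" else (L[:,1]<-.07)); print("  side edge",np.polyfit(B[e,0],B[e,1],1),B[e,1].mean())
    # opening side: use ledge/rim edge via teal end
    for row in[0]:
        tm=(abs(hsv[...,0]-90)<9)&(hsv[...,1]>120); zz=np.zeros_like(m); 
        a,b,c_,e_=(225,200,270,215) if nm=="top" else (315,280,380,345)
        zz[b:e_,a:c_]=True; v,u=np.nonzero(tm&zz); q=(ray(d,np.c_[u,v],.091)-bay)@E_(); print("  teal x",q[:,0].min(),q[:,0].max(),"y",q[:,1].min(),q[:,1].max())
```

```text
top near root: bay x,y [0.03321555 0.0195336  0.02884578] [0.04518312 0.08328264 0.03442199] cover rel: x -0.06933364411338364 0.08524812740928153 y 0.023578910772840644 0.08743348884374087
  side edge [-0.0004046   0.08246205] 0.08242067551850792
  teal x -0.022838653870523272 -0.007855788839849347 y 0.010073129776440065 0.08608538076351306
scene near root: bay x,y [ 0.03360894 -0.0852162   0.02801274] [0.04818643 0.01483615 0.03476403] cover rel: x -0.07163302523544884 0.07771373600434182 y -0.08320139055939858 0.019096663854171945
  side edge [ 0.00083639 -0.08473488] -0.08464732349481026
  teal x -0.023268078780692168 0.056567949416855445 y -0.08644548415302102 0.08646814975315892
```

Both views put the cover within about 1 mm of where I expect: side edges at +82.5 and -84.7 mm, root corner x 33.4 against 33.9 mm. In the scene crop the tongue tip at (320,405) points at the teal lip. Sliding it under now.

Call:
jog_arm([
  [-1,[-0.001,0.004,-0.0005],[0,0,0.001]],
  [-1,[-0.001,0.01,-0.0005],[0,0,0.001]],
  [-1,[-0.001,0.017,-0.0005],[0,0,0.001]],
  [-1,[-0.001,0.023,-0.0005],[0,0,0.001]],
  [-1,[-0.001,0.027,-0.0005],[0,0,0.001]],
  [-1,[-0.001,0.029,-0.0005],[0,0,0.001]],
  [-1,[-0.001,0.03,-0.0005],[0,0,0.001]],
  [-1,[-0.001,0.03,-0.0005],[0,0,0.001]],
])

```text
time: 7.88
tool_pos: [0.4952, 0.2399, 0.129]
tool_rot: [-2.705, -0.0, 1.712]
contact_force: [-0.7, 0.9, -5.0]
opening: 0.0135
```

Run:
```python
from h import *
where(); print(rel(*goal(sl(0),25)))
```

```text
t 7.88 root mm [11.2  0.2  6.1] tip [-7.8  0.2 -0.5] tilt 25.03 yaw 0.01 roll -0.00 F [-0.7  0.9 -5. ] bayF [ 0.6 -1.  -5. ] M [ 0.08 -0.68 -0.04] open 0.0135
(array([ 0.0002,  0.0105, -0.0003]), array([-0.0006,  0.    ,  0.0001]))
```

Call:
jog_arm([
  [-1,[0,0.002,0],[0,0,0]],
  [-1,[0,0.004,0],[0,0,0]],
  [-1,[0,0.006,0],[0,0,0]],
  [-1,[0,0.008,0],[0,0,0]],
  [-1,[0,0.009,0],[0,0,0]],
  [-1,[0,0.01,0],[0,0,0]],
  [-1,[0,0.01,0],[0,0,0]],
  [-1,[0,0.01,0],[0,0,0]],
])

```text
time: 8.55
tool_pos: [0.5042, 0.2411, 0.125]
tool_rot: [-2.705, -0.0, 1.712]
contact_force: [-0.2, 0.2, -4.2]
opening: 0.0136
```

Run:
```python
from h import *
from cell import eyes
where()
a=[]
for nm,(x0,y0) in dict(scene=(300,220),top=(170,180)).items():
    d=eyes.read_camera(nm); np.savez(nm+"7.npz",**d); a.append(cv2.resize(d["img"][y0:y0+150,x0:x0+130,::-1],None,fx=3,fy=3,interpolation=cv2.INTER_CUBIC))
cv2.imwrite("pics/under.png",np.hstack(a))
```

```text
t 8.55 root mm [2.1 0.1 2.2] tip [-16.8   0.1  -4.5] tilt 25.01 yaw 0.01 roll -0.00 F [-0.2  0.2 -4.2] bayF [ 0.1 -0.2 -4.2] M [ 0.09 -0.75 -0.02] open 0.0136
```

View pics/under.png

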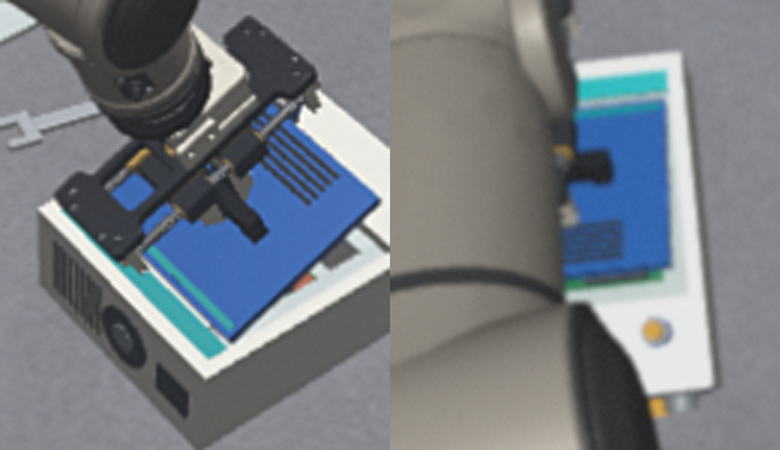

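The cover's tongue is hidden beneath the teal lip in both halves: left edge line (150,250)–(235,335), right at (620,95). Only a thin gap remains and there is no contact force. FK puts the tip at (-16.8, 0.1, -4.5) mm with a 25° tilt. Next I'll work out the lowering arc.

Run:
```python
from h import *
for i,t in enumerate(np.linspace(23,3,11)):
    f=(25-t)/25; p,Rt=goal([.0021-.0006*f,0,.0022-.0002*f],t); print(round(t,1),*[x.tolist() for x in rel(p,Rt)])
```

```text
23.0 [0.0001, -0.0004, 0.0025] [-0.035, -0.0, 0.0001]
21.0 [0.0001, -0.0007, 0.0049] [-0.0699, -0.0, 0.0001]
19.0 [0.0001, -0.0009, 0.0074] [-0.1048, -0.0, 0.0001]
17.0 [0.0001, -0.0011, 0.0099] [-0.1397, -0.0, 0.0001]
15.0 [0.0001, -0.0012, 0.0124] [-0.1746, -0.0, 0.0001]
13.0 [0.0001, -0.0011, 0.0149] [-0.2095, -0.0, 0.0001]
11.0 [0.0001, -0.001, 0.0174] [-0.2444, -0.0, 0.0001]
9.0 [0.0001, -0.0008, 0.0199] [-0.2793, -0.0, 0.0001]
7.0 [0.0001, -0.0006, 0.0223] [-0.3142, -0.0001, 0.0001]
5.0 [0.0001, -0.0002, 0.0248] [-0.3491, -0.0001, 0.0001]
3.0 [0.0001, 0.0002, 0.0273] [-0.384, -0.0001, 0.0001]
```

Call:
jog_arm([
  [-1,[0,-0.0002,0.0012],[-0.017,0,0]],
  [-1,[0,-0.0004,0.0025],[-0.035,0,0]],
  [-1,[0,-0.0006,0.0037],[-0.052,0,0]],
  [-1,[0,-0.0007,0.0049],[-0.07,0,0]],
  [-1,[0,-0.0009,0.0074],[-0.105,0,0]],
  [-1,[0,-0.0011,0.0099],[-0.14,0,0]],
  [-1,[0,-0.0012,0.0124],[-0.175,0,0]],
  [-1,[0,-0.0011,0.0149],[-0.21,0,0]],
  [-1,[0,-0.001,0.0174],[-0.244,0,0]],
  [-1,[0,-0.0009,0.0186],[-0.262,0,0]],
  [-1,[0,-0.0008,0.0199],[-0.279,0,0]],
  [-1,[0,-0.0008,0.0199],[-0.279,0,0]],
])

```text
time: 9.65
tool_pos: [0.494, 0.2398, 0.1076]
tool_rot: [-2.984, -0.0, 1.713]
contact_force: [-0.8, 0.3, -4.5]
opening: 0.0138
```

Run:
```python
from h import *
where()
for t,x,z in((7,.0015,.002),(5,.0012,.002),(4,.001,.002),(3,.001,.002),(2,.001,.0018),(1,.001,.0015),(0.3,.001,.0012)):
    p,Rt=goal([x,0,z],t); print(t,*[q.tolist() for q in rel(p,Rt)])
```

```text
t 9.65 root mm [2.8 0.  2.2] tip [-17.3   0.    1.1] tilt 9.01 yaw 0.03 roll -0.00 F [-0.8  0.3 -4.5] bayF [ 0.7 -0.4 -4.5] M [ 0.06 -0.28 -0.01] open 0.0138
7 [0.0001, 0.0008, 0.0025] [-0.035, 0.0, 0.0005]
5 [0.0001, 0.0007, 0.0049] [-0.0699, 0.0, 0.0005]
4 [0.0001, 0.0008, 0.0061] [-0.0874, 0.0, 0.0005]
3 [0.0001, 0.0006, 0.0074] [-0.1048, 0.0, 0.0005]
2 [0.0001, 0.0006, 0.0088] [-0.1223, 0.0, 0.0005]
1 [0.0001, 0.0005, 0.0104] [-0.1397, 0.0, 0.0005]
0.3 [0.0001, 0.0005, 0.0115] [-0.152, 0.0, 0.0005]
```

Call:
jog_arm([
  [-1,[0,0.0007,0.0012],[-0.017,0,0]],
  [-1,[0,0.001,0.0025],[-0.035,0,0]],
  [-1,[0,0.001,0.0037],[-0.052,0,0]],
  [-1,[0,0.001,0.0049],[-0.07,0,0]],
  [-1,[0,0.001,0.0061],[-0.087,0,0]],
  [-1,[0,0.001,0.0074],[-0.105,0,0]],
  [-1,[0,0.001,0.0074],[-0.105,0,0]],
  [-1,[0,0.001,0.0074],[-0.105,0,0]],
])

```text
time: 10.32
tool_pos: [0.4947, 0.2398, 0.1]
tool_rot: [-3.089, -0.0, 1.712]
contact_force: [0.3, 0.5, -5.0]
opening: 0.0138
```

Run:
```python
from h import *
from cell import eyes
where()
for t,x,z in((2,.001,.0018),(1,.001,.0015),(0.3,.001,.0012),(0,.001,.0),(0,.001,-.001)):
    p,Rt=goal([x,0,z],t); print(t,*[q.tolist() for q in rel(p,Rt)])
d=eyes.read_camera("scene"); np.savez("scene8.npz",**d); cv2.imwrite("pics/low1.png",cv2.resize(d["img"][225:375,305:465,::-1],None,fx=4,fy=4,interpolation=cv2.INTER_CUBIC))
```

```text
t 10.32 root mm [-0.2  0.1  1.7] tip [-20.3   0.1   2.6] tilt 3.03 yaw 0.01 roll -0.00 F [ 0.3  0.5 -5. ] bayF [-0.4 -0.4 -5. ] M [-0.   -0.22  0.01] open 0.0138
2 [0.0002, -0.0015, 0.0012] [-0.0179, -0.0, 0.0002]
1 [0.0002, -0.0017, 0.0027] [-0.0354, -0.0, 0.0002]
0.3 [0.0002, -0.0018, 0.0039] [-0.0476, -0.0, 0.0002]
0 [0.0002, -0.0018, 0.0055] [-0.0529, -0.0, 0.0002]
0 [0.0002, -0.0017, 0.0065] [-0.0529, -0.0, 0.0002]
```

View pics/low1.png

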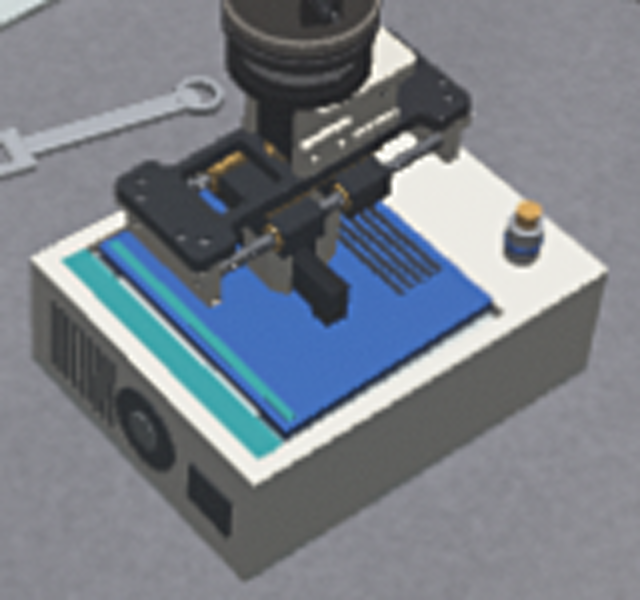

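The blue plate is in the opening. There's an even gap along the lip from (100,255) to (285,430), the free edge is at the rim near (490,305), and there's no side force. I'll finish lowering gently.

Call:
jog_arm([
  [-1,[0,-0.0004,0.0006],[-0.009,0,0]],
  [-1,[0,-0.0007,0.0012],[-0.018,0,0]],
  [-1,[0,-0.0009,0.002],[-0.027,0,0]],
  [-1,[0,-0.001,0.0027],[-0.035,0,0]],
  [-1,[0,-0.001,0.0033],[-0.042,0,0]],
  [-1,[0,-0.001,0.0039],[-0.048,0,0]],
  [-1,[0,-0.001,0.0039],[-0.048,0,0]],
  [-1,[0,-0.001,0.0039],[-0.048,0,0]],
])

```text
time: 11.03
tool_pos: [0.4937, 0.2397, 0.0961]
tool_rot: [-3.137, -0.0, 1.712]
contact_force: [0.6, 0.2, -3.6]
opening: 0.0136
```

Run:
```python
from h import *
where()
for t,x,z in((0,.0005,.0005),(0,.0005,-.0005),(0,.0005,-.0015)):
    p,Rt=goal([x,0,z],t); print(t,*[q.tolist() for q in rel(p,Rt)])
```

```text
t 11.03 root mm [-0.   0.1  1.2] tip [-20.    0.1   3.1] tilt 0.25 yaw 0.01 roll -0.00 F [ 0.6  0.2 -3.6] bayF [-0.6 -0.1 -3.6] M [-0.04 -0.12  0.01] open 0.0136
0 [0.0001, -0.0006, 0.001] [-0.0044, -0.0001, 0.0002]
0 [0.0001, -0.0006, 0.002] [-0.0044, -0.0001, 0.0002]
0 [0.0001, -0.0006, 0.003] [-0.0044, -0.0001, 0.0002]
```

Call:
jog_arm([
  [-1,[0,0,0.0005],[-0.004,0,0]],
  [-1,[0,0,0.001],[-0.004,0,0]],
  [-1,[0,0,0.0014],[-0.004,0,0]],
  [-1,[0,0,0.0014],[-0.004,0,0]],
])

```text
time: 11.37
tool_pos: [0.494, 0.2397, 0.0952]
tool_rot: [3.141, -0.0, 1.712]
contact_force: [-1.0, -0.9, 2.4]
opening: 0.0141
```

```bash
python3 -c "
from h import *
where()"
```

```text
t 11.37 root mm [-0.3  0.1  0.7] tip [-20.3   0.1   2.7] tilt -0.02 yaw 0.01 roll -0.01 F [-1.  -0.9  2.4] bayF [1.1 0.8 2.4] M [-0.22  0.3  -0.  ] open 0.0141
```

Call:
jog_arm([
  [-1,[0,0,0.0003],[0,0,0]],
  [-1,[0,0,0.0005],[0,0,0]],
  [-1,[0,0,0.0005],[0,0,0]],
])

```text
time: 11.62
tool_pos: [0.494, 0.2398, 0.0952]
tool_rot: [3.141, -0.0, 1.712]
contact_force: [-2.0, -0.8, 6.7]
opening: 0.0139
```

Run:
```python
from h import *
where()
from cell import eyes
a=[]
for nm,(x0,y0) in dict(scene=(305,225),top=(170,180)).items():
    d=eyes.read_camera(nm); np.savez(nm+"9.npz",**d); a.append(cv2.resize(d["img"][y0:y0+150,x0:x0+(160 if nm=="scene" else 100),::-1],None,fx=3,fy=3,interpolation=cv2.INTER_CUBIC))
    hsv=cv2.cvtColor(d["img"],cv2.COLOR_RGB2HSV).astype(int)
    m=(hsv[...,0]>100)&(hsv[...,0]<122)&(hsv[...,1]>130)
    x0,y0,x1,y1=(228,205,270,290) if nm=="top" else (325,260,430,335)
    z=np.zeros_like(m); z[y0:y1,x0:x1]=True; m=cv2.erode((m&z).astype(np.uint8),np.ones((3,3)))>0
    P,_=pts(d,m); n,c,k=planefit(P); print(nm,m.sum(),"z top",np.median(P[:,2]),"normal",n)
    cr=(hsv[...,2]>215)&(hsv[...,1]<20)&z; P,_=pts(d,cr); print("  rim z",np.median(P[abs(P[:,2]-.09)<.01,2]))
cv2.imwrite("pics/seat.png",np.hstack(a))
```

```text
t 11.62 root mm [-0.3  0.1  0.7] tip [-20.3   0.1   2.7] tilt -0.03 yaw 0.01 roll -0.01 F [-2.  -0.8  6.7] bayF [2.  0.5 6.7] M [-0.32  0.52 -0.  ] open 0.0139
scene 1225 z top 0.09100325902623985 normal [-0.00814905 -0.0017116   0.99996533]
  rim z 0.09094512384192355
top 1159 z top 0.09098789930027817 normal [-0.00260301  0.00291355  0.99999237]
  rim z 0.09092828716502566
```

View pics/seat.png

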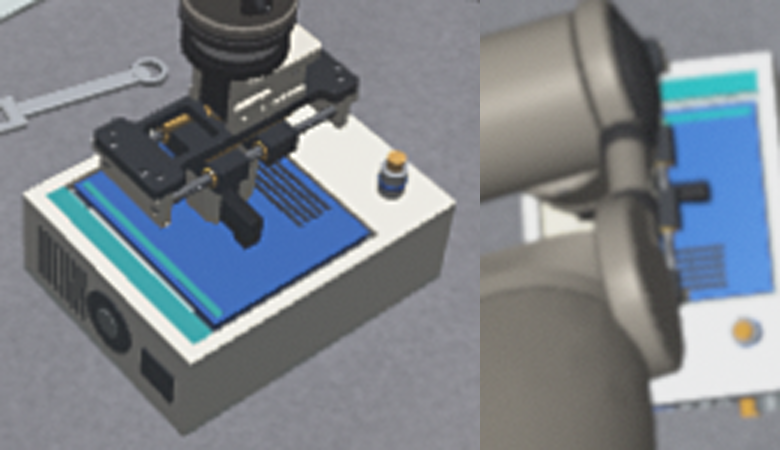

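Plate top and rim are both at z 0.091 in both cameras, so the cover is level and flush. In the crop it fills the opening, with its free edge at (370,235) along the rim. Releasing.

Call:
jog_arm([
  [-1,[0,0,-0.0004],[0,0,0]],
  [-1,[0,0,-0.0004],[0,0,0]],
  [-1,[0,0,-0.0004],[0,0,0]],
], squeeze=10)

```text
time: 11.97
tool_pos: [0.4939, 0.2397, 0.0952]
tool_rot: [3.141, -0.0, 1.712]
contact_force: [-2.8, -1.3, 5.5]
opening: 0.0139
```

Call:
jog_arm([
  [-0.6,[0,0,0],[0,0,0]],
  [-0.5,[0,0,0],[0,0,0]],
  [-0.3,[0,0,0],[0,0,0]],
  [-0.1,[0,0,0],[0,0,0]],
  [0,[0,0,0],[0,0,0]],
  [0,[0,0,0],[0,0,0]],
  [0,[0,0,0],[0,0,0]],
])

```text
time: 12.55
tool_pos: [0.4938, 0.2397, 0.0945]
tool_rot: [-3.141, -0.0, 1.712]
contact_force: [1.0, -0.3, 0.6]
opening: 0.0451
```

Released with no jump. Raise straight up.

Call:
jog_arm([
  [0,[0,0,-0.005],[0,0,0]],
  [0,[0,0,-0.015],[0,0,0]],
  [0,[0,0,-0.03],[0,0,0]],
  [0,[0,0,-0.055],[0,0,0]],
  [0,[0,0,-0.085],[0,0,0]],
  [0,[0,0,-0.12],[0,0,0]],
  [0,[0,0,-0.15],[0,0,0]],
  [0,[0,0,-0.17],[0,0,0]],
  [0,[0,0,-0.18],[0,0,0]],
  [0,[0,0,-0.18],[0,0,0]],
])

```text
time: 13.38
tool_pos: [0.4947, 0.24, 0.2776]
tool_rot: [3.137, -0.001, 1.712]
contact_force: [-0.2, -0.3, -1.2]
opening: 0.0457
```

Call:
jog_arm([
  [0,[-0.03,0,0],[0,0,0]],
  [0,[-0.065,0,0],[0,0,0]],
  [0,[-0.1,0,0],[0,0,0]],
  [0,[-0.135,0,0],[0,0,0]],
  [0,[-0.17,0,0],[0,0,0]],
  [0,[-0.205,0,0],[0,0,0]],
  [0,[-0.235,0,0],[0,0,0]],
  [0,[-0.25,0,0],[0,0,0]],
  [0,[-0.25,0,0],[0,0,0]],
  [0,[-0.25,0,0],[0,0,0]],
])

```text
time: 14.22
tool_pos: [0.5285, -0.0082, 0.273]
tool_rot: [-3.139, -0.001, 1.71]
contact_force: [-0.1, 0.4, -0.5]
opening: 0.0458
```

Run:
```python
from h import *
where()
from cell import eyes
for nm in("scene","top"):
    d=eyes.read_camera(nm); np.savez(nm+"10.npz",**d); cv2.imwrite(f"pics/end_{nm}.png",d["img"][:,:,::-1])
    hsv=cv2.cvtColor(d["img"],cv2.COLOR_RGB2HSV).astype(int)
    m=(hsv[...,0]>100)&(hsv[...,0]<122)&(hsv[...,1]>130)
    x0,y0,x1,y1=(180,195,275,300) if nm=="top" else (315,250,440,345)
    z=np.zeros_like(m); z[y0:y1,x0:x1]=True; mm=m&z
    P,_=pts(d,cv2.erode(mm.astype(np.uint8),np.ones((3,3)))>0); n,c,k=planefit(P); print(nm,"z top",np.median(P[k,2]),"normal",n)
    b=cv2.morphologyEx(((hsv[...,0]>82)&(hsv[...,0]<122)&(hsv[...,1]>110)&z).astype(np.uint8),cv2.MORPH_OPEN,np.ones((2,2)))
    bay=np.array([.5622,.2464,.08]) if nm=="top" else np.array([.5644,.2477,.08])
    cn=max(cv2.findContours(mm.astype(np.uint8),0,1)[0],key=cv2.contourArea).reshape(-1,2); q=(ray(d,cn,.091)-bay)@E_(); print("  blue x",q[:,0].min(),q[:,0].max(),"y",q[:,1].min(),q[:,1].max(),cv2.minAreaRect((q[:,:2]*1e3).astype(np.float32)))
```

```text
t 14.22 root mm [  0.5 250.6 178.2] tip [-19.5 250.6 180.1] tilt 0.18 yaw -0.11 roll -0.08 F [-0.1  0.4 -0.5] bayF [ 0.1 -0.4 -0.5] M [-0.03 -0.12  0.  ] open 0.0458
scene z top 0.09105201960306797 normal [-0.00186924  0.0035781   0.99999185]
  blue x -0.002026349996865498 0.14800733505176167 y -0.08424006842264169 0.08495841967587868 ((73.12539672851562, 0.2928619384765625), (169.42214965820312, 149.80328369140625), 89.82828521728516)
top z top 0.09095498272789526 normal [1.67011246e-04 2.28083478e-03 9.99997385e-01]
  blue x 0.002917285299793818 0.14830095805788626 y -0.08055762434368034 0.08419365552472619 ((75.73329162597656, 1.9022903442382812), (164.76454162597656, 145.33792114257812), 89.89401245117188)
```

View pics/end_scene.png

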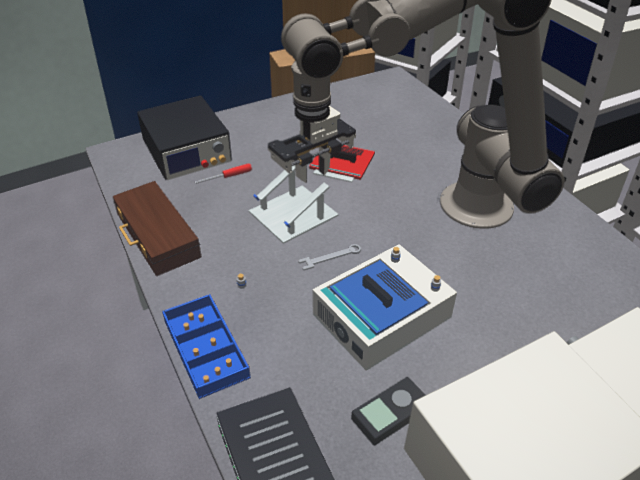

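View pics/end_top.png

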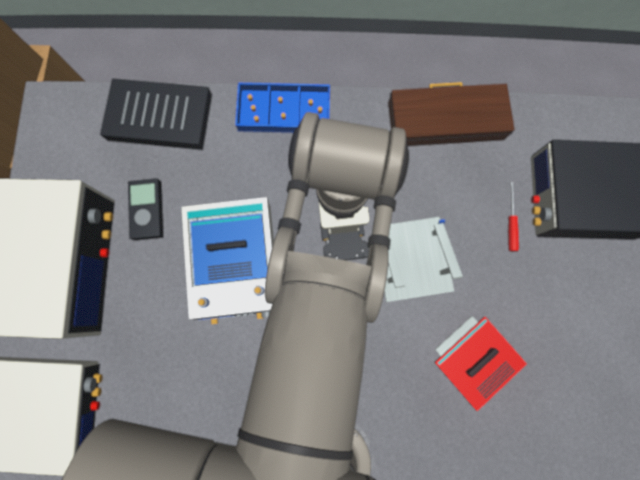

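The cover sits flush in the instrument at scene (380,295) and top (228,250). Attenuators (396,254), (436,283) and (241,280), the wrench, screwdriver and meter are all where they were. Handing in.

```bash
python3 -c "
from cell import job
print(job.hand_in())"
```

```text
the job is handed in; nothing more can be done
None
```

I lifted the blue cover off its cradle by its handle. I slid the tongue under the teal lip with the cover held at 25°, lowered the free edge gently until it touched the seat, and let go. The job was handed in at about 14 s, well inside the 45 s limit.

**Last checks:**
- **Height and level:** both cameras put the cover's top at 91 mm, flush with the rim, and level to within about 0.3°.
- **Position:** the cover is 1–2 mm off its place along the instrument and at most 2 mm across. It is square to within about 0.2°.
- **Release:** the fingers opened without disturbing the cover, and the arm is clear and touching nothing.
- **Bystanders:** by eye, none had moved in the last pictures. I did not measure their displacement. In the last top view the arm hid attenuator_c and the wrench, so for those two I relied on the scene view alone.

**Disagreements:** the two cameras differed by 2–3 mm on the instrument and up to about 7 mm on the cover's starting place. I used their average, and finger contact and arm readings confirmed it. When the fingers first closed there was about 10 N of pull along the slope, which I relieved before lifting.

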